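# Lock a sample cell with the pin key and load it through the dust flap

### The arm

A 6-joint arm with a two-finger parallel gripper is mounted at the origin on the work surface. World frame = base frame: x ahead of the robot, y to its left, z up, the work surface at z = 0. Lengths are in m, angles in rad, forces in N, time in s.
With the tool pointing down it reaches from about 0.4 to 0.825 m from the base axis. Payload 7 kg.
Tool frame: the origin (TCP) lies at the very end of the fingers, on their centre line; the grasp point (between the pads) lies 19 mm behind it (arm.grip_point_offset is the z of the grasp point in the tool frame, in m); z points along the fingers, y is the line along which they close (so a half turn about z gives the same grasp; the last joint's range is limited). The gripper opens to 88 mm and grips with 3 to 60 N. Pads are 19 mm wide; open, the fingers measure 130 mm over their backs; the gripper's body (78 mm by 193 mm) begins 47 mm behind the grasp point.
Start: joints at [-0.901, 0.359, 0.012, 0, -1.224, -0.288], TCP at [0.251, -0.626, 0.227] pointing down, gripper open.
Joint ranges: [-3.07, 3.07], [-1.43, 2.12], [-1.02, 1.25], [-3.03, 1.67], [-3.05, -0], [-3.03, 3.03]. Speed limits (rad/s): [2.39, 2.39, 3.01, 3.14, 3.14, 3.14].

### API

Orientations are given as a rotation vector (axis times angle).
In Python, from station import arm gives the robot as it stands.
- The arm moves only by the tool apply_moves, never from a script. Its argument "deltas" is a list of rows, each an object with "rot": the turn, a rotation vector about the world's x, y, z in degrees, a list of three; "offset": the shift along the world's x, y, z in cm, a list of three; "hand": the closure, from 0 (fully open) to 1 (shut). A call has 1 to 12 rows; each row is the pose to reach, as a shift and turn from the pose commanded when the call began; what a row does not reach only later rows make up. A row lasts 1/10 s, in which the tool goes at most 50 mm and 8.59 degrees, less where a joint would pass 70% of its speed; a pose out of reach is approached as far as the arm can. A call with a gripper value outside its range is refused whole. The fingers move at their own pace and stop on an object; "squeeze" is the grip in N (left out, the last holds). Time passes only in rows, so rows that repeat a pose let the fingers close. It gives the time, the measured TCP pose, the force, the opening and the grip force at its end, in the units of the state.
- arm.get_state(): the state, without advancing time (a new reading comes with each control period).
- arm.camera(name): name is "scene" or "side" or "wrist"; returns a dict with "frame" (420x560x3 uint8, red, green, blue), "mtx" (3x3 intrinsics, pixels), "R" (3x3) and "t" (3): a world point X has camera coordinates R X + t. Camera axes: x right, y down, z forward; pixel columns grow to the right and rows downward; lengths in m; the calibration is good to about 2 mm. A picture is of the moment at which its call begins. There is no depth.
- arm.job_done(): hands the job in; it is judged then, once.
Trained networks look in a picture, given as the dict that the camera call returned (one of the last four; its "shot" number tells which), for a name from the list of things; names that differ only in an ending like _2 or _b are one class to them, and where a whole thing is asked for, a point or a joint stands for the part that bears it (a point fixed in the world has none). Each returns a list of dicts, best first, with "confidence" (0 to 1); they miss things now and then, are a little off and sometimes report something else, mostly with a low value. They report only what shows in the picture. A call takes as long as a camera call. They do not tell look-alikes from the thing itself.
- arm.search_frame(picture, label): "location" ([column, row] in pixels, amid what is visible of it).
- arm.masks_of(picture, label): "pixels" (420x560 bool, what is visible of it) and "location" ([column, row] in pixels, amid what is visible of it).
The state is a dict: "time_s": time; "q": joint angles; "joint_vel": joint speeds; "joint_efforts": joint torques, N m; "tool_pos": TCP position; "tcp_rot": TCP orientation; "contact_force": force on the tool from outside, world axes, zero at the start; "torque": the same for the moment, N m; "grip_width": finger opening in m; "gripper_force": force on a finger pad.
Only numpy, scipy, OpenCV 4.12 (cv2) and the standard library are available. Lean on these libraries where they do the work, as an engineer would, in place of code of your own. Each camera call takes 0.05 s, during which the arm holds its last target. There are 200 camera calls.

### The job

Lock the window ring of the sample cell: fit the red-handled two-pin key into the ring's two holes and turn it clockwise (seen from above) all the way to its stop. Then put the key back in its wooden stand and push the cell by its blue handle post along the tray, through the orange dust flap, until it is fully home and the flap has swung shut behind it. Do not disturb the brass sampler, the jar, the bowl or the white tub.

Things in the scene. Friction and masses are not known exactly. Their poses are not given: they have to be found in the camera images.
- analyser: Fixed white grain analyser with an aluminium infeed tray in front. Origin: on the bench (z = 0) below the closed flap, mid-width; +x runs along the tray INTO the machine, z up. Tray top 10 mm over the bench, from x = -285 to +130 mm, 124 mm wide, with guide rails (inner faces at y = +-52 mm, 14 mm above the tray top). Housing from x = 138 mm on: 280 mm wide, 230 mm high.
- port (a point): Port in the mouth of the grey hood: on the tray top right below the closed flap, mid-width, 10 mm above the analyser's origin, same axes. The hood covers x = 0 to 140 mm, is 152 mm wide and 62 mm high over the bench.
- home (a point): Where the cell's origin lies when the cell is fully home, its nose against a rigid stop inside the hood: on the tray top, 81 mm beyond the flap. Same axes as the analyser.
- flap (a joint): Orange dust flap, 98 mm wide, 27 mm high, hinged at its top edge 47 mm over the bench, above point port. 0 = shut (hanging); grows to 1.5 rad as the cell pushes it inward. A weak spring (1 to 3 N at the cell) shuts it. Its lower edge is 10 mm above the tray, clear of the cell's low tongue, so it shuts once the block's rear face is 30 mm past it.
- cell: Loose aluminium sample cell, 0.7 kg, on the tray between the rails (2 mm play each side), nearly parallel to them. Origin: centre of the underside of its block, 98 mm (x) by 100 mm (y) by 30 mm high; +x points to the flap. Its top has a round recess 84 mm wide, 6 mm deep to the ring's face. A tongue 50 mm wide, 6 mm thick runs back along -x to the blue handle post. Slides at 3 to 9 N.
- cell_handle (a point): Centre of the top of the blue handle post, at x = -159, z = +60 mm from the cell's origin. Post 22 by 22 mm square, sides parallel to the cell's x and y, standing 54 mm above the tongue. Same axes as the cell.
- ring_face (a point): Centre of the upper face of the dark steel window ring (80 mm outside, 32 mm inside diameter), 24 mm above the cell's underside, 6 mm below the block's rim. The frame turns with the ring: its x axis runs through the two holes, centres at x = +28 and -28 mm. Holes: round, 13 mm diameter, 14 mm deep. z up.
- ring (a joint): Turn of the window ring in the cell, rad; grows clockwise seen from above; at 0 the ring's x axis is parallel to the cell's. It starts loose, between 0 and 0.5, and is locked against a hard stop at 1.40. Stiff: about 0.12 N m; stays where it is left.
- key: Loose two-pin key, 0.22 kg, upright in its stand. Origin: centre of the underside of its steel cross bar, 74 (x) by 14 (y) by 10 mm. Pins 8 mm thick, 12 mm long, tapered tips, point down at x = +-28 mm. Above the bar a 14 mm round shaft, then a flat red grip 60 mm (x) by 16 mm (y), from 46 to 86 mm over the origin. Alike after a half turn. Engaged, the bar rests on the ring's face; 2.5 mm play.
- stand: Fixed wooden key stand, 100 mm (x) by 46 mm (y) by 24 mm high; origin: centre of its underside, on the bench; any yaw. Two square pockets 14 mm wide at x = +28 and -28 mm through its top take the key's pins; the key's bar rests on its top, so that the key's origin is then 24 mm above the stand's and their x axes are parallel (either way round).
- sampler: Bystander: upright brass grain sampler tube, 54 mm diameter, 205 mm high, on an 84 mm disc foot; origin at the centre of its underside.
- jar: Bystander: amber jar with a white lid, 76 mm diameter, 130 mm high; origin at the centre of its underside.
- bowl: Bystander: cream enamel bowl, 170 mm across the rim, 70 mm high; origin at the centre of its underside.
- tub: Bystander: small white plastic tub, 68 mm across the rim, 58 mm high, standing between the tray's outer end and the key stand; origin at the centre of its underside.
Things that resemble listed ones, but are neither listed nor needed, are in the scene too. There is more than one size of the key; the one meant has the size given above. Of the things shaped like the stand, the wooden one is meant.

How it is judged:
On the way, in this order (a step that is already met when the one before it is completed fails the run):
1. both pins of the key are in the ring's holes, the ring not yet locked (z of key in the frame of ring_face below 0.005 m and horizontal distance between key and ring_face below 0.005 m and angle between the x axis of key and the x axis of ring_face, either way round below 0.2 rad and value of joint ring below 1 rad), for 0.1 s.
2. the ring is turned clockwise to its stop with the key in it (z of key in the frame of ring_face below 0.008 m and horizontal distance between key and ring_face below 0.006 m and value of joint ring above 1.31 rad), for 0.1 s.
At the end, for the whole second after the job is handed in: Ring locked (over 1.30 of 1.40 rad); cell flat and fully home (within 6 mm of its stop); flap shut (under 0.1 rad); key upright in its stand, bar down on the wood (within 8 mm of its centre, at most 4 mm up); all at rest (value of joint ring above 1.3 rad and x of cell in the frame of analyser above 0.075 m and angle between cell's own z axis and vertical below 0.05 rad and value of joint flap below 0.1 rad and horizontal distance between key and stand below 0.008 m and z of key in the frame of stand below 0.028 m and angle between key's own z axis and vertical below 0.1 rad and linear speed of each of cell, key below 0.02 m/s); the robot touches nothing.
It fails at once if a bystander is moved by more than 25 mm or tipped (distance of any of sampler, jar, bowl, tub from where it was at the start of the episode above 0.025 m or angle between any of sampler, jar, tub's own z axis and vertical above 0.35 rad).
It also fails if it takes over 69 s, if anything falls off the work surface, if the arm or the gripper's body presses on something with over 40 N, if the wrist force passes 120 N, or if a joint passes its speed limit or range.

## Working session

There is one attempt and no reset: what is moved stays moved. The work goes in short steps, Python scripts to look and compute and a tool call to move; the robot and the scene stay as the last step left them, time stands still between calls to the robot, and variables do not carry over. Pictures are saved under pics/ and viewed, at most 10 in all, crops included, and the job is handed in when it is done.

Besides the shell and the picture viewer there is one more tool, called after "Request:" by a JSON object that holds its "method" and its "body", one argument or row to a line. apply_moves: Moves the arm, as the interface text tells. Its arguments: {"type":"object","properties":{"deltas":{"type":"array"},"squeeze":{"type":"number"}},"required":["deltas"]}

```bash
mkdir -p pics; ls; cat > h.py <<'E'
import numpy as np, cv2
from station import arm
def save(p,name): cv2.imwrite('pics/'+name,cv2.cvtColor(p if isinstance(p,np.ndarray) else p['frame'],cv2.COLOR_RGB2BGR))
def onplane(c,uv,z):
    uv=np.atleast_2d(np.array(uv,float)); K=np.array(c['mtx']);R=np.array(c['R']);t=np.array(c['t'])
    d=(R.T@np.linalg.inv(K)@np.c_[uv,np.ones(len(uv))].T).T; o=-R.T@t
    return o+d*((z-o[2])/d[:,2])[:,None]
def proj(c,X):
    X=np.atleast_2d(X); p=(np.array(c['R'])@X.T).T+np.array(c['t']); p=(np.array(c['mtx'])@p.T).T
    return p[:,:2]/p[:,2:]
E
python3 - <<'E'
from h import *
a=arm.camera('scene'); b=arm.camera('side'); 
save(a,'a.png');save(b,'b.png')
for n,c in(('scene',a),('side',b)):
    print(n,'cam',np.round(-np.array(c['R']).T@c['t'],3))
    for l in ['key','stand','cell','cell_handle','ring','flap','analyser','tub','sampler','jar','bowl']:
        print(l,[(np.round(d['location']).astype(int).tolist(),round(d['confidence'],2)) for d in arm.search_frame(c,l)])
print(arm.get_state()['time_s'])
E
```

```text
pics
scene cam [ 1.182 -0.111  1.027]
key [([387, 194], 0.68), ([424, 182], 0.53)]
stand [([380, 212], 0.77), ([428, 255], 0.6)]
cell [([232, 251], 0.9)]
cell_handle [([231, 247], 0.62)]
ring [([221, 249], 0.79), ([361, 110], 0.17)]
flap [([372, 273], 0.42)]
analyser [([75, 285], 0.86), ([373, 275], 0.17)]
tub [([340, 234], 0.69)]
sampler [([291, 132], 0.98)]
jar [([372, 273], 0.78)]
bowl [([361, 112], 0.91), ([74, 290], 0.38)]
side cam [ 1.302 -0.405  0.984]
key [([359, 180], 0.87), ([385, 174], 0.8), ([88, 313], 0.51)]
stand [([360, 203], 0.89), ([404, 226], 0.71)]
cell [([240, 251], 0.67)]
cell_handle [([242, 253], 0.69), ([335, 222], 0.67), ([358, 202], 0.21)]
ring [([235, 253], 0.85)]
flap [([377, 248], 0.35)]
analyser [([89, 311], 0.72), ([376, 246], 0.23)]
tub [([333, 224], 0.78), ([236, 253], 0.53)]
sampler [([268, 148], 0.91)]
jar [([372, 245], 0.89)]
bowl [([320, 131], 0.84)]
1.2
```

View pics/a.png

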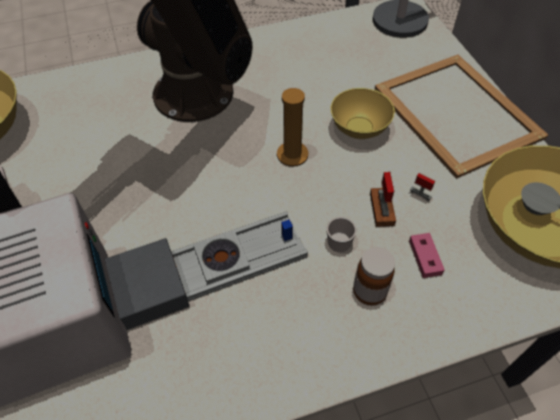

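View pics/b.png

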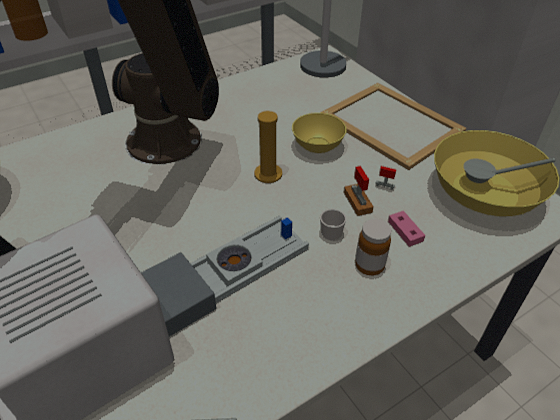

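The scene camera shows two keys: (387,194), standing in the brown wooden stand at (382,210), and a smaller loose one at (424,182). A pink stand look-alike is at (428,255). The key in the wooden stand fits the description by its size and stand. I'll confirm that in an enlarged crop.

```bash
python3 - <<'E'
from h import *
a=cv2.imread('pics/a.png')
l=cv2.resize(a[165:265,355:450],None,fx=4,fy=4,interpolation=cv2.INTER_CUBIC)
l=cv2.copyMakeBorder(l,0,0,0,0,0)
r=cv2.resize(a[205:325,110:310],None,fx=4,fy=4,interpolation=cv2.INTER_CUBIC)
cv2.imwrite('pics/c1.png',l); cv2.imwrite('pics/c2.png',r)
c=arm.camera('scene'); d=arm.camera('side')
for n,c in(('scene',c),('side',d)):
  for l,z in (('key',.024),('stand',.024),('cell_handle',.07),('cell',.04),('ring',.034),('tub',.05),('analyser',.2)):
    for m in arm.masks_of(c,l)[:2]:
        M=m['pixels'].astype(np.uint8); ys,xs=np.nonzero(M)
        q=cv2.boxPoints(cv2.minAreaRect(onplane(c,np.c_[xs,ys],z)[:,:2].astype(np.float32)))
        r=cv2.minAreaRect(onplane(c,np.c_[xs,ys],z)[:,:2].astype(np.float32))
        print(n,l,round(m['confidence'],2),len(xs),np.round(m['location']),'rect',np.round(r[0],3),np.round(r[1],3),round(r[2],1),[xs.min(),xs.max(),ys.min(),ys.max()])
np.savez('sc.npz',**{k:v for k,v in arm.camera('scene').items()}); np.savez('sd.npz',**{k:v for k,v in arm.camera('side').items()})
E
```

```text
scene key 0.97 446 [389. 191.] rect [0.534 0.363] [0.034 0.133] 64.5 [np.int64(379), np.int64(393), np.int64(173), np.int64(216)]
scene key 0.9 415 [421. 184.] rect [0.542 0.459] [0.052 0.072] 45.2 [np.int64(410), np.int64(434), np.int64(174), np.int64(199)]
scene stand 0.91 551 [379. 211.] rect [0.566 0.339] [0.052 0.113] 72.4 [np.int64(371), np.int64(395), np.int64(188), np.int64(226)]
scene stand 0.76 1003 [425. 253.] rect [0.717 0.374] [0.054 0.113] 80.0 [np.int64(409), np.int64(443), np.int64(232), np.int64(277)]
scene cell_handle 0.85 3135 [233. 248.] rect [ 0.6   -0.002] [0.11  0.221] 3.3 [np.int64(193), np.int64(295), np.int64(220), np.int64(283)]
scene cell_handle 0.18 695 [220. 253.] rect [ 0.601 -0.064] [0.076 0.072] 71.3 [np.int64(203), np.int64(238), np.int64(241), np.int64(270)]
scene cell 0.9 3100 [235. 253.] rect [0.58  0.001] [0.113 0.229] 4.7 [np.int64(194), np.int64(296), np.int64(220), np.int64(284)]
scene ring 0.75 767 [219. 252.] rect [ 0.577 -0.063] [0.077 0.077] 71.3 [np.int64(203), np.int64(237), np.int64(240), np.int64(270)]
scene tub 0.57 875 [336. 235.] re
[... 987 characters left out ...]
(295), np.int64(219), np.int64(284)]
side cell_handle 0.33 1743 [321. 130.] rect [0.297 0.392] [0.165 0.214] 56.2 [np.int64(292), np.int64(345), np.int64(111), np.int64(152)]
side cell 0.75 2449 [239. 252.] rect [0.576 0.002] [0.116 0.246] 4.1 [np.int64(206), np.int64(294), np.int64(218), np.int64(285)]
side ring 0.82 555 [232. 254.] rect [ 0.572 -0.062] [0.078 0.076] 57.5 [np.int64(217), np.int64(249), np.int64(246), np.int64(270)]
side tub 0.55 688 [335. 220.] rect [0.619 0.202] [0.067 0.111] 54.0 [np.int64(319), np.int64(345), np.int64(208), np.int64(239)]
side analyser 0.59 32367 [ 86. 308.] rect [ 0.631 -0.284] [0.42  0.601] 4.8 [np.int64(0), np.int64(308), np.int64(215), np.int64(419)]
```

View pics/c1.png

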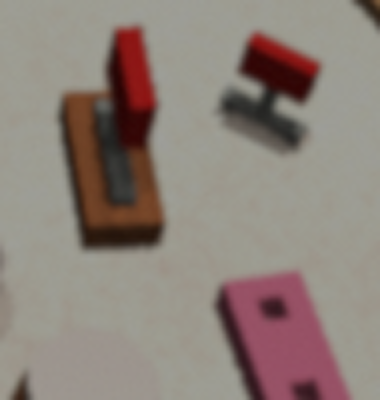

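View pics/c2.png

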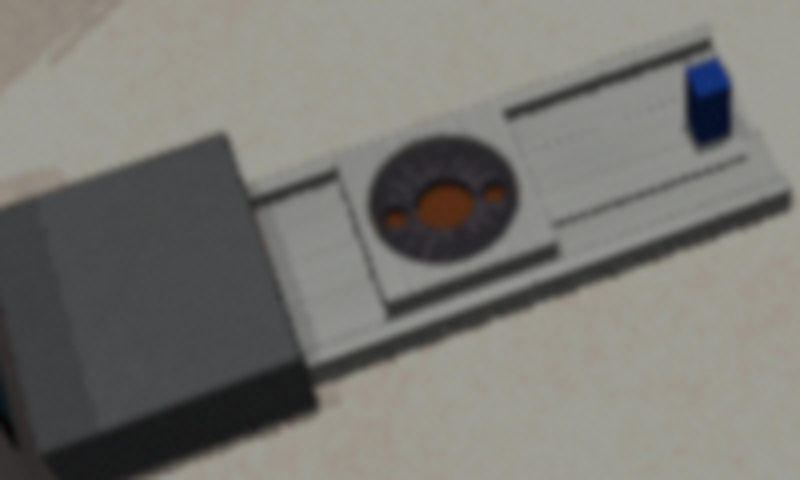

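The crops confirm it. The large key sits in the wooden stand, with bar ends at about (381,190) and (385.5,216) and the red grip above. The loose key is visibly smaller and the other stand is pink. The ring holes are at about (209,259) and (233.5,253), and the top of the blue post is at (287,224).

```bash
python3 - <<'E'
from h import *
c=np.load('sc.npz')
def f(l,o,z,n):
    p=onplane(c,np.array(l)/4+np.array(o),z)[:,:2]; print(n,np.round(p,4).tolist()); return p
st=f([[63,95],[163,225],[83,232]],[355,165],.024,'stand top'); print('ctr diag', (st[0]+st[1])/2, 'yaw',np.degrees(np.arctan2(*(st[0]-st[2])[::-1])))
b=f([[103,100],[122,203]],[355,165],.034,'bar'); print('yaw',np.degrees(np.arctan2(*(b[0]-b[1])[::-1])),b.mean(0))
g=f([[128,30],[147,100]],[355,165],.11,'grip top'); print('yaw',np.degrees(np.arctan2(*(g[0]-g[1])[::-1])),g.mean(0))
h=f([[395,217],[494,193]],[110,205],.034,'holes'); d=h[0]-h[1];print('yaw',np.degrees(np.arctan2(d[1],d[0])),h.mean(0),np.linalg.norm(d))
f([[707,75]],[110,205],.07,'handle')
e=f([[315,370],[788,195]],[110,205],.01,'trayedge');d=e[0]-e[1];print('yaw',np.degrees(np.arctan2(d[1],d[0])))
f([[340,170],[388,305],[558,245],[505,112]],[110,205],.04,'block')
s=arm.get_state();print(s['time_s'],s['tool_pos'],s['tcp_rot'],s['contact_force'])
from scipy.spatial.transform import Rotation as R
print(R.from_rotvec(s['tcp_rot']).as_matrix().round(3), arm.grip_point_offset)
E
```

```text
stand top [[0.5081, 0.3347], [0.6152, 0.3503], [0.6046, 0.3041]]
ctr diag [0.56162406 0.3424723 ] yaw 162.43337741796313
bar [[0.5261, 0.3515], [0.599, 0.3299]]
yaw 163.54342385510003 [0.56257215 0.34068982]
grip top [[0.5347, 0.3509], [0.5842, 0.3392]]
yaw 166.75086390884888 [0.55946248 0.34506391]
holes [[0.5803, -0.0895], [0.583, -0.0334]]
yaw -92.7947059036597 [ 0.58164697 -0.06140986] 0.05614791252646866
handle [[0.5692, 0.0968]]
trayedge [[0.6447, -0.1528], [0.6237, 0.1269]]
yaw -85.70317891146333
block [[0.5445, -0.1115], [0.6356, -0.1061], [0.6296, -0.0095], [0.537, -0.0137]]
2.1 [ 0.25147314 -0.62637179  0.22654783] [-5.96076188e-01  3.08452408e+00  4.77970000e-05] [0.04535915 0.11284714 0.0411045 ]
[[-0.928 -0.373 -0.   ]
 [-0.373  0.928  0.   ]
 [-0.     0.    -1.   ]] -0.0188
```

Request:
{"method": "apply_moves", "body": {
  "deltas": [
    {"offset": [5,0,10],"rot": [0,0,0],"hand": 0},
    {"offset": [10,10,10],"rot": [0,0,-10],"hand": 0},
    {"offset": [20,50,10],"rot": [0,0,-38],"hand": 0},
    {"offset": [20,50,10],"rot": [0,0,-38],"hand": 0},
    {"offset": [20,50,10],"rot": [0,0,-38],"hand": 0},
    {"offset": [20,50,10],"rot": [0,0,-38],"hand": 0},
    {"offset": [20,50,10],"rot": [0,0,-38],"hand": 0},
    {"offset": [20,50,10],"rot": [0,0,-38],"hand": 0},
    {"offset": [20,50,10],"rot": [0,0,-38],"hand": 0},
    {"offset": [20,50,10],"rot": [0,0,-38],"hand": 0},
    {"offset": [31,97,10],"rot": [0,0,-38],"hand": 0},
    {"offset": [31,97,10],"rot": [0,0,-38],"hand": 0}
  ]
}}

```text
time_s: 3.3
tool_pos: [0.4467, -0.1172, 0.3215]
tcp_rot: [0.44, 3.109, 0.001]
contact_force: [1.2, 0.1, 0.1]
grip_width: 0.0878
gripper_force: 0.0
```

```bash
python3 - <<'E'
from h import *
c=np.load('sc.npz')
print(onplane(c,[[292,155],[372,292],[340,245]],0).round(3))
print(onplane(c,[[293,97]],.205).round(3))
print(arm.get_state()['tool_pos'])
E
```

```text
[[0.322 0.196 0.   ]
 [0.755 0.23  0.   ]
 [0.621 0.21  0.   ]]
[[0.326 0.195 0.205]]
[ 0.44674224 -0.11723846  0.32151902]
```

Request:
{"method": "apply_moves", "body": {
  "deltas": [
    {"offset": [11.5,44,0],"rot": [0,0,0],"hand": 0},
    {"offset": [11.5,44,0],"rot": [0,0,0],"hand": 0},
    {"offset": [11.5,44,0],"rot": [0,0,0],"hand": 0},
    {"offset": [11.5,44,0],"rot": [0,0,0],"hand": 0},
    {"offset": [11.5,44,0],"rot": [0,0,0],"hand": 0},
    {"offset": [11.5,44,0],"rot": [0,0,0],"hand": 0},
    {"offset": [11.5,44,0],"rot": [0,0,0],"hand": 0},
    {"offset": [11.5,44,0],"rot": [0,0,0],"hand": 0},
    {"offset": [11.5,44,0],"rot": [0,0,0],"hand": 0},
    {"offset": [11.5,44,0],"rot": [0,0,0],"hand": 0},
    {"offset": [11.5,44,-6],"rot": [0,0,0],"hand": 0},
    {"offset": [11.5,44,-6],"rot": [0,0,0],"hand": 0}
  ]
}}

```text
time_s: 4.5
tool_pos: [0.5593, 0.32, 0.2556]
tcp_rot: [-0.44, -3.105, 0.008]
contact_force: [0.1, -0.5, -0.8]
grip_width: 0.0878
gripper_force: 0.0
```

```bash
python3 - <<'E'
from h import *
w=arm.camera('wrist'); save(w,'w1.png')
s=arm.get_state();print(s['tool_pos'],s['tcp_rot'])
from scipy.spatial.transform import Rotation as R
M=R.from_rotvec(s['tcp_rot']).as_matrix(); print('tool y yaw',np.degrees(np.arctan2(M[1,1],M[0,1])))
np.savez('w1.npz',**w)
E
```

```text
[0.55969296 0.31954282 0.25634277] [-0.4400741  -3.10514381  0.00864038]
tool y yaw 73.86785746758198
```

View pics/w1.png

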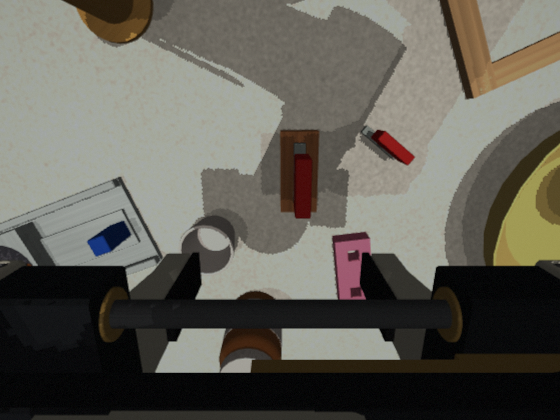

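The wrist view shows the wooden stand with top corners at about (281,130), (319,130), (319,211) and (280,211). The red grip's top runs from (303,155) to (303,218) and is nearly aligned with the fingers. I'll get subpixel values by colour segmentation.

```bash
python3 - <<'E'
from h import *
w=np.load('w1.npz'); im=w['frame']; hsv=cv2.cvtColor(im,cv2.COLOR_RGB2HSV)
print('cam',(-w['R'].T@w['t']).round(3))
H,S,V=[hsv[...,i].astype(int) for i in range(3)]
roi=np.zeros(H.shape,bool); roi[120:230,270:335]=1
red=roi&((H<4)|(H>176))&(S>200)&(V>60)
brn=roi&(H>=5)&(H<18)&(S>100)
for n,m,z in(('red',red,.11),('stand',brn,.024)):
    m=cv2.morphologyEx(m.astype(np.uint8),cv2.MORPH_OPEN,np.ones((3,3)))
    ys,xs=np.nonzero(m); r=cv2.minAreaRect(onplane(w,np.c_[xs,ys],z)[:,:2].astype(np.float32))
    print(n,len(xs),xs.min(),xs.max(),ys.min(),ys.max(),np.round(r[0],4),np.round(r[1],4),round(r[2],2))
top=onplane(w,[[303,218.5]],.11)[0]; print('grip far end',top)
# predicted projection for a key hypothesis
for (x,y,yaw) in ((.562,.341,163.5),):
    a=np.radians(yaw);u=np.array([np.cos(a),np.sin(a),0]);v=np.array([-u[1],u[0],0]);o=np.array([x,y,.024])
    P=[o+[0,0,.086]+sx*.03*u+sy*.008*v for sx in(1,-1) for sy in(1,-1)]
    print('grip top',proj(w,P).round(1).tolist())
    P=[o+sx*.05*u+sy*.023*v for sx in(1,-1) for sy in(1,-1)]
    print('stand top',proj(w,P).round(1).tolist())
E
```

```text
cam [0.48  0.345 0.416]
red 870 296 311 160 217 [0.5575 0.3439] [0.0144 0.0572] 74.79
stand 1868 280 318 130 211 [0.5568 0.3436] [0.0455 0.1005] 74.16
grip far end [0.58654954 0.33580884 0.11      ]
grip top [[294.2, 163.7], [311.0, 163.9], [292.9, 223.1], [308.8, 223.2]]
stand top [[279.4, 135.0], [318.1, 135.3], [278.8, 214.9], [314.7, 215.2]]
```

Request:
{"method": "apply_moves", "body": {
  "deltas": [
    {"offset": [-0.3,2.4,0],"rot": [0,0,0.5],"hand": 0},
    {"offset": [-0.3,2.4,-5],"rot": [0,0,0.5],"hand": 0},
    {"offset": [-0.3,2.4,-10],"rot": [0,0,0.5],"hand": 0},
    {"offset": [-0.3,2.4,-14],"rot": [0,0,0.5],"hand": 0},
    {"offset": [-0.3,2.4,-17],"rot": [0,0,0.5],"hand": 0},
    {"offset": [-0.3,2.4,-18.5],"rot": [0,0,0.5],"hand": 0},
    {"offset": [-0.3,2.4,-18.5],"rot": [0,0,0.5],"hand": 0},
    {"offset": [-0.3,2.4,-18.5],"rot": [0,0,0.5],"hand": 0}
  ],
  "squeeze": 40
}}

```text
time_s: 5.35
tool_pos: [0.5599, 0.3459, 0.0781]
tcp_rot: [0.426, 3.111, 0.003]
contact_force: [-0.1, 0.2, 0.1]
grip_width: 0.0878
gripper_force: 0.0
```

Request:
{"method": "apply_moves", "body": {
  "deltas": [
    {"offset": [-0.3,-0.2,-0.6],"rot": [0,0,0],"hand": 0},
    {"offset": [-0.3,-0.2,-0.6],"rot": [0,0,0],"hand": 0},
    {"offset": [-0.3,-0.2,-0.6],"rot": [0,0,0],"hand": 1},
    {"offset": [-0.3,-0.2,-0.6],"rot": [0,0,0],"hand": 1},
    {"offset": [-0.3,-0.2,-0.6],"rot": [0,0,0],"hand": 1},
    {"offset": [-0.3,-0.2,-0.6],"rot": [0,0,0],"hand": 1},
    {"offset": [-0.3,-0.2,-0.6],"rot": [0,0,0],"hand": 1},
    {"offset": [-0.3,-0.2,-0.6],"rot": [0,0,0],"hand": 1},
    {"offset": [-0.3,-0.2,-0.6],"rot": [0,0,0],"hand": 1},
    {"offset": [-0.3,-0.2,-0.6],"rot": [0,0,0],"hand": 1}
  ],
  "squeeze": 40
}}

```text
time_s: 6.35
tool_pos: [0.5557, 0.3428, 0.0699]
tcp_rot: [-0.427, -3.112, 0.0]
contact_force: [-0.6, -1.3, 0.1]
grip_width: 0.0289
gripper_force: 0.0
```

```bash
cat >> h.py <<'E'
from scipy.spatial.transform import Rotation as Rn
def st():
    s=arm.get_state();M=Rn.from_rotvec(s['tcp_rot']).as_matrix()
    print(round(s['time_s'],2),np.round(s['tool_pos'],4),'xyaw %.2f tilt %s'%(np.degrees(np.arctan2(M[1,0],M[0,0]))%360,M[:2,2].round(4)),'F',np.round(s['contact_force'],1),'T',np.round(s['torque'],2),round(s['grip_width'],4),round(s['gripper_force'],1)); return s
E
python3 -c "
from h import *
st()"
```

```text
6.35 [0.5557 0.3428 0.0699] xyaw 164.38 tilt [-0.     -0.0001] F [-0.6 -1.3  0.1] T [-0.08 -0.   -0.01] 0.0289 0.0
```

Request:
{"method": "apply_moves", "body": {
  "deltas": [
    {"offset": [0,0,0],"rot": [0,0,0],"hand": 1},
    {"offset": [0,0,0],"rot": [0,0,0],"hand": 1},
    {"offset": [0,0,0],"rot": [0,0,0],"hand": 1},
    {"offset": [0,0,0],"rot": [0,0,0],"hand": 1},
    {"offset": [0,0,0],"rot": [0,0,0],"hand": 1}
  ]
}}

```text
time_s: 6.85
tool_pos: [0.5557, 0.3428, 0.0699]
tcp_rot: [-0.427, -3.112, -0.0]
contact_force: [-0.5, -0.0, -0.1]
grip_width: 0.0157
gripper_force: 40.0
```

```bash
python3 -c "
from h import *
st()"
```

```text
6.85 [0.5557 0.3428 0.0699] xyaw 164.38 tilt [-0.  0.] F [-0.5 -0.  -0.1] T [ 0.08 -0.06  0.03] 0.0157 40.0
```

Request:
{"method": "apply_moves", "body": {
  "deltas": [
    {"offset": [0,0,4],"rot": [0,0,0],"hand": 1},
    {"offset": [0,0,9],"rot": [0,0,0],"hand": 1},
    {"offset": [0,0,14],"rot": [0,0,0],"hand": 1},
    {"offset": [1,-4,15],"rot": [0,0,8],"hand": 1},
    {"offset": [1,-8,15],"rot": [0,0,16],"hand": 1},
    {"offset": [1,-12,15],"rot": [0,0,24],"hand": 1},
    {"offset": [1,-16,15],"rot": [0,0,32],"hand": 1},
    {"offset": [1,-20,15],"rot": [0,0,40],"hand": 1},
    {"offset": [2,-23,15],"rot": [0,0,48],"hand": 1},
    {"offset": [2,-26,15],"rot": [0,0,56],"hand": 1},
    {"offset": [2,-29,15],"rot": [0,0,64],"hand": 1},
    {"offset": [2,-31,15],"rot": [0,0,72],"hand": 1}
  ]
}}

```text
time_s: 8.05
tool_pos: [0.5749, 0.0309, 0.2194]
tcp_rot: [1.49, -2.765, -0.001]
contact_force: [-0.2, -0.5, -2.2]
grip_width: 0.0159
gripper_force: 40.0
```

Request:
{"method": "apply_moves", "body": {
  "deltas": [
    {"offset": [0,0,0],"rot": [0,0,8],"hand": 1},
    {"offset": [0,0,0],"rot": [0,0,16],"hand": 1},
    {"offset": [0,0,0],"rot": [0,0,24],"hand": 1},
    {"offset": [0,0,0],"rot": [0,0,31],"hand": 1},
    {"offset": [0,0,0],"rot": [0,0,31],"hand": 1},
    {"offset": [0,0,0],"rot": [0,0,31],"hand": 1}
  ]
}}

```text
time_s: 8.65
tool_pos: [0.5753, 0.0327, 0.2196]
tcp_rot: [2.165, -2.275, -0.001]
contact_force: [-0.2, 0.0, -2.5]
grip_width: 0.016
gripper_force: 40.0
```

```bash
python3 - <<'E'
from h import *
st(); w=arm.camera('wrist'); save(w,'w2.png'); np.savez('w2.npz',**w)
for m in arm.masks_of(w,'ring')[:2]:
    ys,xs=np.nonzero(m['pixels']); P=onplane(w,np.c_[xs,ys],.034)[:,:2].astype(np.float32)
    print(m['confidence'],len(xs),cv2.minAreaRect(P),cv2.minEnclosingCircle(P))
E
```

```text
8.65 [0.5753 0.0327 0.2196] xyaw 267.16 tilt [-0.0007 -0.    ] F [-0.2  0.  -2.5] T [0.01 0.12 0.02] 0.016 40.0
0.74 4285 ((0.5772531032562256, -0.06178480014204979), (0.0797545537352562, 0.0798632949590683), 87.21540069580078) ((0.5780261158943176, -0.06202969327569008), 0.041072916239500046)
```

View pics/w2.png

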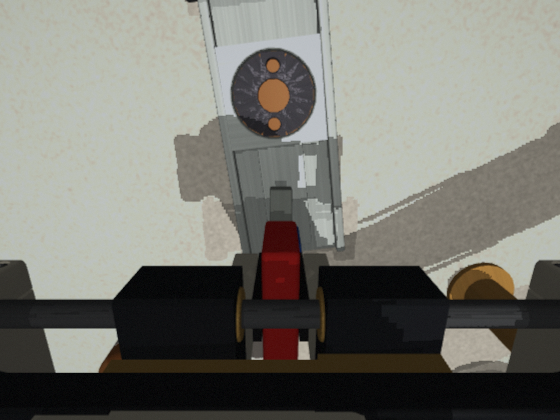

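The wrist camera is almost directly over the ring. The ring holes are at about (272.5,65.5) and (274,124.5), the window is at (274,95), and the end of the held key's bar shows at (281,187).

```bash
python3 - <<'E'
from h import *
w=np.load('w2.npz'); im=w['frame']; hsv=cv2.cvtColor(im,cv2.COLOR_RGB2HSV)
print('cam',(-w['R'].T@w['t']).round(3))
m=(hsv[...,0]>4)&(hsv[...,0]<20)&(hsv[...,1]>130)&(hsv[...,2]>60); m[:45]=0;m[145:]=0;m[:,:225]=0;m[:,325:]=0
n,l,s,c=cv2.connectedComponentsWithStats(m.astype(np.uint8))
k=[i for i in range(1,n) if s[i,4]>30]
for i in k: print(s[i],c[i].round(1),onplane(w,c[i],.034)[0].round(4))
# key bar end: dark steel rows 183-200
g=cv2.cvtColor(im,cv2.COLOR_RGB2GRAY)
for r in (190,200,210): print(r,g[r,262:300].tolist())
print([int(x) for x in g[176:200,280]])
z=.2196-.0459
for dx in(0,):
  u=np.array([np.cos(np.radians(267.16)),np.sin(np.radians(267.16)),0]);v=np.array([-u[1],u[0],0]);o=np.array([.5753,.0327,z])
  print('pred bar end',proj(w,[o+.037*u+q*.007*v+[0,0,.01] for q in(-1,1)]).round(1), 'grip end',proj(w,[o+.03*u+q*.008*v+[0,0,.086] for q in(-1,1)]).round(1))
E
```

```text
cam [ 0.571 -0.05   0.379]
[266  59  13  13 134] [272.4  65. ] [ 0.5769 -0.0901  0.034 ]
[258  79  31  33 812] [273.1  94.9] [ 0.5778 -0.0624  0.034 ]
[268 118  13  13 124] [273.7 123.8] [ 0.5786 -0.0343  0.034 ]
190 [101, 95, 114, 111, 113, 112, 116, 99, 68, 76, 73, 72, 73, 73, 74, 74, 74, 72, 71, 73, 69, 71, 73, 74, 73, 74, 74, 76, 72, 69, 89, 115, 113, 110, 111, 111, 111, 112]
200 [87, 87, 85, 87, 89, 87, 90, 80, 74, 81, 82, 82, 82, 83, 84, 83, 83, 82, 82, 82, 82, 81, 84, 81, 83, 82, 82, 83, 81, 67, 68, 86, 89, 88, 88, 88, 87, 86]
210 [86, 86, 87, 85, 84, 88, 88, 82, 71, 81, 83, 78, 74, 77, 78, 79, 76, 76, 77, 75, 75, 76, 78, 82, 82, 82, 84, 85, 79, 72, 79, 88, 88, 88, 88, 86, 87, 86]
[109, 108, 109, 109, 102, 83, 82, 84, 83, 81, 62, 44, 43, 53, 71, 81, 83, 82, 82, 83, 82, 82, 82, 81]
pred bar end [[291.5 185.3]
 [269.  185.2]] grip end [[300.2 245.7]
 [260.6 245.6]]
```

Request:
{"method": "apply_moves", "body": {
  "deltas": [
    {"offset": [0.3,-4,0],"rot": [0,0,1],"hand": 1},
    {"offset": [0.3,-8,0],"rot": [0,0,1],"hand": 1},
    {"offset": [0.3,-9.6,0],"rot": [0,0,1],"hand": 1},
    {"offset": [0.3,-9.6,-5],"rot": [0,0,1],"hand": 1},
    {"offset": [0.3,-9.6,-9],"rot": [0,0,1],"hand": 1},
    {"offset": [0.3,-9.6,-12],"rot": [0,0,1],"hand": 1},
    {"offset": [0.3,-9.6,-12],"rot": [0,0,1],"hand": 1},
    {"offset": [0.3,-9.6,-12],"rot": [0,0,1],"hand": 1}
  ]
}}

```text
time_s: 9.55
tool_pos: [0.5791, -0.0632, 0.1005]
tcp_rot: [2.189, -2.253, 0.0]
contact_force: [0.7, 0.1, -2.5]
grip_width: 0.0152
gripper_force: 40.0
```

```bash
python3 - <<'E'
from h import *
st(); w=arm.camera('wrist'); np.savez('w3.npz',**w); s=arm.camera('side')['frame'] 
o=np.zeros((520,800,3),np.uint8); 
a=cv2.resize(w['frame'][120:330,180:380],None,fx=2,fy=2,interpolation=cv2.INTER_CUBIC); b=cv2.resize(s[190:290,190:280],None,fx=4.4,fy=4.4,interpolation=cv2.INTER_CUBIC)
o[:a.shape[0],:400]=a;o[:b.shape[0],402:402+b.shape[1]]=b[:,:398]; save(o,'x3.png')
E
```

```text
9.55 [ 0.5791 -0.0632  0.1005] xyaw 268.36 tilt [-0.0004 -0.0007] F [ 0.7  0.1 -2.5] T [ 0.04 -0.04  0.01] 0.0152 40.0
```

View pics/x3.png

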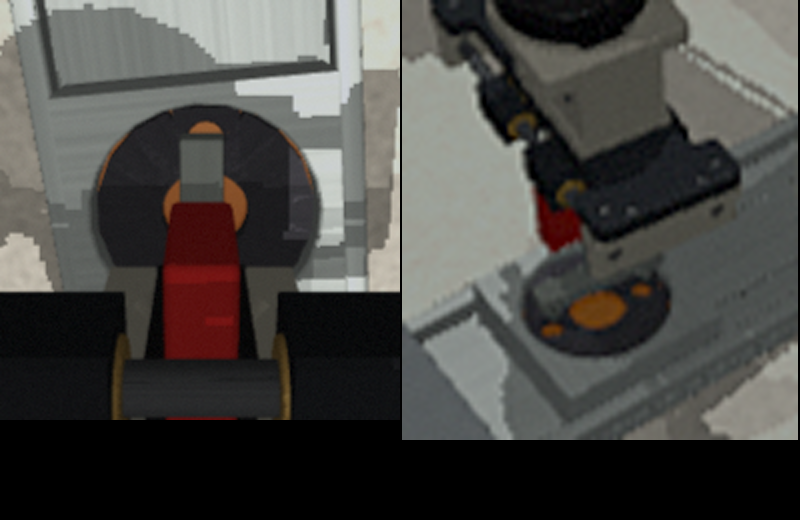

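The left crop shows the bar centre about 1 mm left of the hole (hole at crop (206,129), bar at x≈201). The arm also reads 1 mm too far in +x, so I'll shift x by -1 mm and descend slowly.

Request:
{"method": "apply_moves", "body": {
  "deltas": [
    {"offset": [-0.1,0,0],"rot": [0,0,0],"hand": 1},
    {"offset": [-0.1,0,-0.4],"rot": [0,0,0],"hand": 1},
    {"offset": [-0.1,0,-0.7],"rot": [0,0,0],"hand": 1},
    {"offset": [-0.1,0,-1.0],"rot": [0,0,0],"hand": 1},
    {"offset": [-0.1,0,-1.1],"rot": [0,0,0],"hand": 1},
    {"offset": [-0.1,0,-1.2],"rot": [0,0,0],"hand": 1},
    {"offset": [-0.1,0,-1.2],"rot": [0,0,0],"hand": 1}
  ]
}}

```text
time_s: 10.35
tool_pos: [0.5776, -0.0632, 0.0877]
tcp_rot: [2.19, -2.252, -0.0]
contact_force: [0.5, 0.2, -3.1]
grip_width: 0.0161
gripper_force: 40.0
```

```bash
python3 -c "
from h import *
st()"
```

```text
10.35 [ 0.5776 -0.0632  0.0877] xyaw 268.38 tilt [-0.0003 -0.0001] F [ 0.5  0.2 -3.1] T [ 0.07  0.04 -0.02] 0.0161 40.0
```

Pins are already about 4 mm into the holes with no contact force. Continuing down.

Request:
{"method": "apply_moves", "body": {
  "deltas": [
    {"offset": [0,0,-0.3],"rot": [0,0,0],"hand": 1},
    {"offset": [0,0,-0.5],"rot": [0,0,0],"hand": 1},
    {"offset": [0,0,-0.7],"rot": [0,0,0],"hand": 1},
    {"offset": [0,0,-0.7],"rot": [0,0,0],"hand": 1},
    {"offset": [0,0,-0.7],"rot": [0,0,0],"hand": 1}
  ]
}}

```text
time_s: 10.85
tool_pos: [0.5776, -0.0632, 0.0809]
tcp_rot: [2.19, -2.253, -0.0]
contact_force: [0.4, 0.5, -2.2]
grip_width: 0.0155
gripper_force: 40.0
```

```bash
python3 -c "
from h import *
st()"
```

```text
10.85 [ 0.5776 -0.0632  0.0809] xyaw 268.38 tilt [-0.0002 -0.0001] F [ 0.4  0.5 -2.2] T [0.   0.14 0.01] 0.0155 40.0
```

Request:
{"method": "apply_moves", "body": {
  "deltas": [
    {"offset": [0,0,0],"rot": [0,0,-7],"hand": 1},
    {"offset": [0,0,0],"rot": [0,0,-14],"hand": 1},
    {"offset": [0,0,0],"rot": [0,0,-21],"hand": 1},
    {"offset": [0,0,0],"rot": [0,0,-28],"hand": 1},
    {"offset": [0,0,0],"rot": [0,0,-35],"hand": 1},
    {"offset": [0,0,0],"rot": [0,0,-42],"hand": 1},
    {"offset": [0,0,0],"rot": [0,0,-49],"hand": 1},
    {"offset": [0,0,0],"rot": [0,0,-56],"hand": 1},
    {"offset": [0,0,0],"rot": [0,0,-62],"hand": 1},
    {"offset": [0,0,0],"rot": [0,0,-66],"hand": 1},
    {"offset": [0,0,0],"rot": [0,0,-70],"hand": 1},
    {"offset": [0,0,0],"rot": [0,0,-70],"hand": 1}
  ],
  "squeeze": 50
}}

```text
time_s: 12.05
tool_pos: [0.5774, -0.0631, 0.081]
tcp_rot: [0.5, -3.101, -0.0]
contact_force: [-0.4, 0.2, -2.6]
grip_width: 0.0154
gripper_force: 50.0
```

```bash
python3 -c "
from h import *
st()"
```

```text
12.05 [ 0.5774 -0.0631  0.081 ] xyaw 198.32 tilt [-0.0004  0.0001] F [-0.4  0.2 -2.6] T [0.12 0.44 0.04] 0.0154 50.0
```

Request:
{"method": "apply_moves", "body": {
  "deltas": [
    {"offset": [0,0,0],"rot": [0,0,-2],"hand": 1},
    {"offset": [0,0,0],"rot": [0,0,-4],"hand": 1},
    {"offset": [0,0,0],"rot": [0,0,-6],"hand": 1},
    {"offset": [0,0,0],"rot": [0,0,-8],"hand": 1},
    {"offset": [0,0,0],"rot": [0,0,-10],"hand": 1}
  ]
}}

```text
time_s: 12.55
tool_pos: [0.5773, -0.063, 0.0809]
tcp_rot: [0.231, -3.133, -0.0]
contact_force: [-2.0, 1.2, -1.5]
grip_width: 0.0154
gripper_force: 50.0
```

```bash
python3 -c "
from h import *
st()"
```

```text
12.55 [ 0.5773 -0.063   0.0809] xyaw 188.43 tilt [-0.0005  0.0002] F [-2.   1.2 -1.5] T [0.86 0.75 0.25] 0.0154 50.0
```

Request:
{"method": "apply_moves", "body": {
  "deltas": [
    {"offset": [0,0,0],"rot": [0,0,-2],"hand": 1},
    {"offset": [0,0,0],"rot": [0,0,-3.5],"hand": 1},
    {"offset": [0,0,0],"rot": [0,0,-5],"hand": 1},
    {"offset": [0,0,0],"rot": [0,0,-5],"hand": 1}
  ]
}}

```text
time_s: 12.95
tool_pos: [0.5771, -0.0632, 0.0809]
tcp_rot: [0.094, -3.139, 0.001]
contact_force: [-5.0, 1.2, 1.0]
grip_width: 0.0161
gripper_force: 51.1
```

```bash
python3 -c "
from h import *
st()"
```

```text
12.95 [ 0.5771 -0.0632  0.0809] xyaw 183.44 tilt [-0.0011 -0.0004] F [-5.   1.2  1. ] T [0.63 1.88 1.2 ] 0.0161 51.1
```

Torque jumped to 1.2 N m, so the ring is at its stop. I'll ease back within the play, lift, and look.

Request:
{"method": "apply_moves", "body": {
  "deltas": [
    {"offset": [0,0,0],"rot": [0,0,2],"hand": 1},
    {"offset": [0,0,0],"rot": [0,0,5],"hand": 1},
    {"offset": [0,0,0],"rot": [0,0,6],"hand": 1},
    {"offset": [0,0,0.5],"rot": [0,0,6],"hand": 1},
    {"offset": [0,0,1.5],"rot": [0,0,6],"hand": 1},
    {"offset": [0,0,4],"rot": [0,0,6],"hand": 1},
    {"offset": [0,0,9],"rot": [0,0,6],"hand": 1},
    {"offset": [0,0,14],"rot": [0,0,6],"hand": 1},
    {"offset": [6,2,14],"rot": [0,0,6],"hand": 1},
    {"offset": [8,2,14],"rot": [0,0,6],"hand": 1},
    {"offset": [8,2,14],"rot": [0,0,6],"hand": 1}
  ]
}}

```text
time_s: 14.05
tool_pos: [0.6612, -0.0424, 0.2215]
tcp_rot: [-0.256, 3.129, -0.0]
contact_force: [-2.3, -0.6, -3.9]
grip_width: 0.0154
gripper_force: 50.0
```

```bash
python3 - <<'E'
from h import *
st(); w=arm.camera('wrist'); save(w,'w4.png'); np.savez('w4.npz',**w)
im=w['frame']; hsv=cv2.cvtColor(im,cv2.COLOR_RGB2HSV)
m=(hsv[...,0]>4)&(hsv[...,0]<20)&(hsv[...,1]>130)&(hsv[...,2]>60); m[230:]=0
n,l,s,c=cv2.connectedComponentsWithStats(m.astype(np.uint8))
for i in range(1,n):
    if 60<s[i,4]<1200: print(s[i],c[i].round(1),onplane(w,c[i],.034)[0].round(4))
E
```

```text
14.05 [ 0.6612 -0.0424  0.2215] xyaw 189.35 tilt [0.0025 0.0001] F [-2.3 -0.6 -3.9] T [-0.04  0.26 -0.  ] 0.0154 50.0
[ 168   38   12  108 1131] [173.8  91.1] [ 0.5815 -0.164   0.034 ]
[267  68  12  14 130] [272.5  74.5] [ 0.5499 -0.0681  0.034 ]
[259  88  31  33 781] [273.6 103.9] [ 0.5771 -0.0626  0.034 ]
[269 126  12  13 116] [274.8 132.1] [ 0.6047 -0.057   0.034 ]
```

View pics/w4.png

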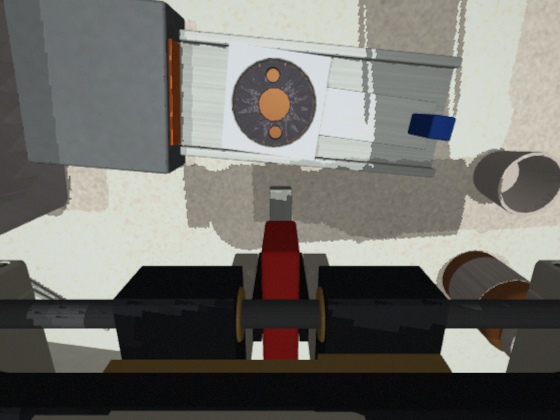

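The ring's axis now has a yaw of 191.4°, so it has turned about 77° to the stop. The bar end is still at (281,187), as before, so the key has not slipped. Back to the stand pose recorded at the grasp.

Request:
{"method": "apply_moves", "body": {
  "deltas": [
    {"offset": [-1,4,0],"rot": [0,0,-8],"hand": 1},
    {"offset": [-2,8,0],"rot": [0,0,-16],"hand": 1},
    {"offset": [-3,12,0],"rot": [0,0,-25],"hand": 1},
    {"offset": [-4,16,0],"rot": [0,0,-25],"hand": 1},
    {"offset": [-5,20,0],"rot": [0,0,-25],"hand": 1},
    {"offset": [-6,24,0],"rot": [0,0,-25],"hand": 1},
    {"offset": [-7,28,0],"rot": [0,0,-25],"hand": 1},
    {"offset": [-8.5,32,0],"rot": [0,0,-25],"hand": 1},
    {"offset": [-10,36,0],"rot": [0,0,-25],"hand": 1},
    {"offset": [-10.5,38.5,-5],"rot": [0,0,-25],"hand": 1},
    {"offset": [-10.5,38.5,-10],"rot": [0,0,-25],"hand": 1},
    {"offset": [-10.5,38.5,-12],"rot": [0,0,-25],"hand": 1}
  ]
}}

```text
time_s: 15.3
tool_pos: [0.55, 0.3412, 0.0976]
tcp_rot: [-0.426, -3.109, 0.004]
contact_force: [0.3, -1.2, -2.9]
grip_width: 0.0158
gripper_force: 50.0
```

Request:
{"method": "apply_moves", "body": {
  "deltas": [
    {"offset": [0,0,0],"rot": [0,0,0],"hand": 1},
    {"offset": [0,0,0],"rot": [0,0,0],"hand": 1}
  ]
}}

```text
time_s: 15.5
tool_pos: [0.5532, 0.3418, 0.1022]
tcp_rot: [0.427, 3.112, 0.0]
contact_force: [-0.0, 0.6, -1.3]
grip_width: 0.016
gripper_force: 50.0
```

```bash
python3 -c "
from h import *
st()
w=np.load('w4.npz')
for p,z in(([[230,43],[222,149],[331,56],[318,159]],.04),):
    P=onplane(w,p,z)[:,:2];print(P.round(4).tolist()); d=P[0]-P[2]+P[1]-P[3];print('cell yaw',np.degrees(np.arctan2(d[1],d[0])))
"
```

```text
15.5 [0.5532 0.3418 0.1022] xyaw 164.38 tilt [ 0.0009 -0.    ] F [-0.   0.6 -1.3] T [ 0.02 -0.19 -0.01] 0.016 50.0
[[0.5297, -0.1121], [0.6303, -0.1088], [0.525, -0.0149], [0.6241, -0.0075]]
cell yaw -86.86549036198862
```

Request:
{"method": "apply_moves", "body": {
  "deltas": [
    {"offset": [0.25,0.1,0],"rot": [0,0,0],"hand": 1},
    {"offset": [0.25,0.1,-1],"rot": [0,0,0],"hand": 1},
    {"offset": [0.25,0.1,-1.8],"rot": [0,0,0],"hand": 1},
    {"offset": [0.25,0.1,-2.4],"rot": [0,0,0],"hand": 1},
    {"offset": [0.25,0.1,-2.8],"rot": [0,0,0],"hand": 1},
    {"offset": [0.25,0.1,-3.1],"rot": [0,0,0],"hand": 1},
    {"offset": [0.25,0.1,-3.1],"rot": [0,0,0],"hand": 1}
  ]
}}

```text
time_s: 16.2
tool_pos: [0.5553, 0.3429, 0.07]
tcp_rot: [0.427, 3.112, -0.0]
contact_force: [-0.7, 0.6, -2.6]
grip_width: 0.0157
gripper_force: 50.0
```

```bash
python3 -c "
from h import *
st()"
```

```text
16.2 [0.5553 0.3429 0.07  ] xyaw 164.39 tilt [ 0.0002 -0.0001] F [-0.7  0.6 -2.6] T [-0.03 -0.02 -0.01] 0.0157 50.0
```

Request:
{"method": "apply_moves", "body": {
  "deltas": [
    {"offset": [0,0,-0.1],"rot": [0,0,0],"hand": 1},
    {"offset": [0,0,-0.1],"rot": [0,0,0],"hand": 0.5},
    {"offset": [0,0,-0.1],"rot": [0,0,0],"hand": 0.5},
    {"offset": [0,0,-0.1],"rot": [0,0,0],"hand": 0.5},
    {"offset": [0,0,-0.1],"rot": [0,0,0],"hand": 0.5},
    {"offset": [0,0,-0.1],"rot": [0,0,0],"hand": 0.5},
    {"offset": [0,0,3],"rot": [0,0,0],"hand": 0.5},
    {"offset": [0,0,7],"rot": [0,0,0],"hand": 0.5},
    {"offset": [0,0,12],"rot": [0,0,0],"hand": 0.5},
    {"offset": [0,0,16],"rot": [0,0,0],"hand": 0.5},
    {"offset": [0,-5,17],"rot": [0,0,0],"hand": 0.5},
    {"offset": [0,-5,17],"rot": [0,0,0],"hand": 1}
  ]
}}

```text
time_s: 17.4
tool_pos: [0.5556, 0.2903, 0.2433]
tcp_rot: [0.429, 3.109, 0.005]
contact_force: [-0.1, 1.1, 0.1]
grip_width: 0.0399
gripper_force: 0.0
```

```bash
python3 - <<'E'
from h import *
st(); w=arm.camera('wrist'); save(w,'w5.png'); np.savez('w5.npz',**w)
im=w['frame']; hsv=cv2.cvtColor(im,cv2.COLOR_RGB2HSV)
H,S,V=[hsv[...,i].astype(int) for i in range(3)]
blue=((H>105)&(H<130)&(S>150)&(V>40)).astype(np.uint8)
n,l,s,c=cv2.connectedComponentsWithStats(blue)
for i in range(1,n):
    if s[i,4]>60: print('blue',s[i],c[i].round(1))
roi=np.zeros(H.shape,bool); roi[60:240,200:400]=1
brn=roi&(H>=5)&(H<18)&(S>100); red=roi&((H<4)|(H>176))&(S>200)&(V>60)
for n,m,z in(('red',red,.11),('stand',brn,.024)):
    m=cv2.morphologyEx(m.astype(np.uint8),cv2.MORPH_OPEN,np.ones((3,3)))
    n_,l,s,c=cv2.connectedComponentsWithStats(m); i=1+s[1:,4].argmax()
    ys,xs=np.nonzero(l==i); r=cv2.minAreaRect(onplane(w,np.c_[xs,ys],z)[:,:2].astype(np.float32))
    print(n,s[i],np.round(r[0],4),np.round(r[1],4),round(r[2],2))
E
```

```text
17.4 [0.5556 0.2903 0.2433] xyaw 164.30 tilt [0.0033 0.0027] F [-0.1  1.1  0.1] T [-0.   -0.06 -0.04] 0.0399 0.0
blue [106 223  41  36 809] [126.3 240.8]
red [325 154  18  62 962] [0.5559 0.343 ] [0.0146 0.0583] 74.36
stand [ 302  126   43   84 1735] [0.5569 0.3429] [0.0469 0.0995] 74.12
```

View pics/w5.png

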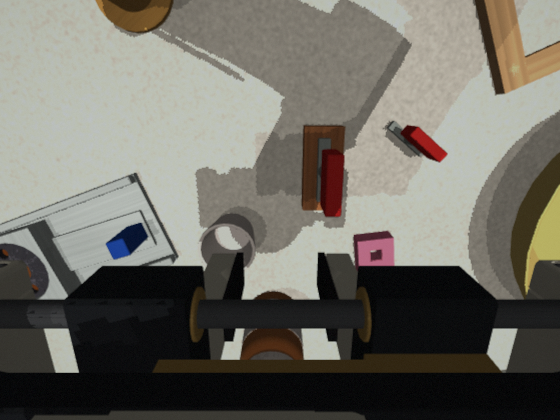

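The key is back in its stand: the grip centre at (.556,.343) lies within 1 mm of the stand's centre. Next I go behind the blue post with the fingers closed.

Request:
{"method": "apply_moves", "body": {
  "deltas": [
    {"offset": [1.3,-4,0],"rot": [0,0,8],"hand": 1},
    {"offset": [1.3,-8,0],"rot": [0,0,16],"hand": 1},
    {"offset": [1.3,-12,0],"rot": [0,0,24],"hand": 1},
    {"offset": [1.3,-15.5,0],"rot": [0,0,32],"hand": 1},
    {"offset": [1.3,-15.5,0],"rot": [0,0,40],"hand": 1},
    {"offset": [1.3,-15.5,0],"rot": [0,0,48],"hand": 1},
    {"offset": [1.3,-15.5,0],"rot": [0,0,56],"hand": 1},
    {"offset": [1.3,-15.5,0],"rot": [0,0,64],"hand": 1},
    {"offset": [1.3,-15.5,0],"rot": [0,0,72],"hand": 1},
    {"offset": [1.3,-15.5,0],"rot": [0,0,80],"hand": 1},
    {"offset": [1.3,-15.5,0],"rot": [0,0,88],"hand": 1},
    {"offset": [1.3,-15.5,-3],"rot": [0,0,96],"hand": 1}
  ]
}}

```text
time_s: 18.65
tool_pos: [0.5705, 0.1391, 0.2128]
tcp_rot: [-2.031, 2.389, -0.003]
contact_force: [0.3, 0.3, -0.8]
grip_width: 0.0003
gripper_force: 0.0
```

Request:
{"method": "apply_moves", "body": {
  "deltas": [
    {"offset": [0,0,-2],"rot": [0,0,8],"hand": 1},
    {"offset": [0,0,-3],"rot": [0,0,13],"hand": 1},
    {"offset": [0,0,-3],"rot": [0,0,13],"hand": 1},
    {"offset": [0,0,-3],"rot": [0,0,13],"hand": 1}
  ]
}}

```text
time_s: 19.05
tool_pos: [0.5683, 0.138, 0.1798]
tcp_rot: [2.283, -2.157, 0.0]
contact_force: [-0.6, 0.3, 0.7]
grip_width: 0.0009
gripper_force: 0.0
```

```bash
python3 - <<'E'
from h import *
st(); w=arm.camera('wrist'); np.savez('w6.npz',**w)
im=w['frame']; hsv=cv2.cvtColor(im,cv2.COLOR_RGB2HSV)
H,S,V=[hsv[...,i].astype(int) for i in range(3)]
blue=((H>105)&(H<130)&(S>150)&(V>40)).astype(np.uint8)
n,l,s,c=cv2.connectedComponentsWithStats(blue)
for i in range(1,n):
    if s[i,4]>60: print('blue',s[i],c[i].round(1))
for y in(.0963,):
  print('pred top',proj(w,[[.568+a,y+b,.07] for a in(-.011,.011) for b in(-.011,.011)]).round(0).tolist(),'base',proj(w,[[.568,y-.011,.016],[.568,y+.011,.016]]).round(0).tolist())
E
```

```text
19.05 [0.5683 0.138  0.1798] xyaw 273.24 tilt [-0.0005 -0.0005] F [-0.6  0.3  0.7] T [-0.   0.1 -0. ] 0.0009 0.0
blue [266 141  26  31 759] [278.2 156.3]
pred top [[298.0, 147.0], [296.0, 173.0], [271.0, 145.0], [270.0, 172.0]] base [[284.0, 140.0], [282.0, 162.0]]
```

Request:
{"method": "apply_moves", "body": {
  "deltas": [
    {"offset": [0.4,-0.3,-4],"rot": [0,0,0],"hand": 1},
    {"offset": [0.4,-0.3,-8],"rot": [0,0,0],"hand": 1},
    {"offset": [0.4,-0.3,-12],"rot": [0,0,0],"hand": 1},
    {"offset": [0.4,-0.3,-14],"rot": [0,0,0],"hand": 1},
    {"offset": [0.4,-0.3,-14.5],"rot": [0,0,0],"hand": 1},
    {"offset": [0.4,-0.3,-14.5],"rot": [0,0,0],"hand": 1},
    {"offset": [0.4,-1.0,-14.5],"rot": [0,0,0],"hand": 1},
    {"offset": [0.5,-2.0,-14.5],"rot": [0,0,0],"hand": 1},
    {"offset": [0.5,-3.0,-14.5],"rot": [0,0,0],"hand": 1},
    {"offset": [0.5,-4.0,-14.5],"rot": [0,0,0],"hand": 1}
  ]
}}

```text
time_s: 20.1
tool_pos: [0.5746, 0.0981, 0.0367]
tcp_rot: [-2.283, 2.152, -0.002]
contact_force: [-1.0, 4.5, 2.8]
grip_width: 0.0001
gripper_force: 2.6
```

```bash
python3 -c "
from h import *
st()"
```

```text
20.1 [0.5746 0.0981 0.0367] xyaw 273.37 tilt [0.0037 0.0024] F [-1.   4.5  2.8] T [ 1.78  0.34 -0.02] 0.0001 2.6
```

Request:
{"method": "apply_moves", "body": {
  "deltas": [
    {"offset": [0.1,-1.3,0],"rot": [0,0,0],"hand": 1},
    {"offset": [0.2,-2.6,0],"rot": [0,0,0],"hand": 1},
    {"offset": [0.3,-3.9,0],"rot": [0,0,0],"hand": 1},
    {"offset": [0.4,-5.2,0],"rot": [0,0,0],"hand": 1},
    {"offset": [0.4,-6.5,0],"rot": [0,0,0],"hand": 1},
    {"offset": [0.5,-7.8,0],"rot": [0,0,0],"hand": 1},
    {"offset": [0.6,-9,0],"rot": [0,0,0],"hand": 1},
    {"offset": [0.7,-10,0],"rot": [0,0,0],"hand": 1},
    {"offset": [0.8,-11,0],"rot": [0,0,0],"hand": 1},
    {"offset": [0.9,-12,0],"rot": [0,0,0],"hand": 1},
    {"offset": [0.9,-13,0],"rot": [0,0,0],"hand": 1}
  ]
}}

```text
time_s: 21.2
tool_pos: [0.5836, -0.0321, 0.0367]
tcp_rot: [-2.283, 2.153, -0.003]
contact_force: [-0.2, 6.9, 4.8]
grip_width: 0.0009
gripper_force: 3.7
```

Request:
{"method": "apply_moves", "body": {
  "deltas": [
    {"offset": [0.1,-0.6,0],"rot": [0,0,0],"hand": 1},
    {"offset": [0.1,-1.2,0],"rot": [0,0,0],"hand": 1},
    {"offset": [0.1,-1.7,0],"rot": [0,0,0],"hand": 1},
    {"offset": [0.1,-1.7,0],"rot": [0,0,0],"hand": 1}
  ]
}}

```text
time_s: 21.6
tool_pos: [0.5842, -0.0497, 0.0364]
tcp_rot: [-2.283, 2.154, -0.003]
contact_force: [0.7, 1.9, 0.7]
grip_width: 0.0007
gripper_force: 0.7
```

```bash
python3 -c "
from h import *
st()"
```

```text
21.6 [ 0.5842 -0.0497  0.0364] xyaw 273.33 tilt [0.0029 0.0008] F [0.7 1.9 0.7] T [ 0.49 -0.13  0.01] 0.0007 0.7
```

Now creep on in 2–3 mm steps until the stop is felt.

Request:
{"method": "apply_moves", "body": {
  "deltas": [
    {"offset": [0,-0.3,0],"rot": [0,0,0],"hand": 1},
    {"offset": [0,-0.6,0],"rot": [0,0,0],"hand": 1},
    {"offset": [0.1,-0.8,0],"rot": [0,0,0],"hand": 1},
    {"offset": [0.1,-0.8,0],"rot": [0,0,0],"hand": 1}
  ]
}}

```text
time_s: 22.0
tool_pos: [0.5849, -0.0568, 0.0361]
tcp_rot: [-2.284, 2.154, -0.001]
contact_force: [-1.0, 5.5, 5.3]
grip_width: 0.0006
gripper_force: 3.1
```

```bash
python3 -c "
from h import *
st()"
```

```text
22.0 [ 0.5849 -0.0568  0.0361] xyaw 273.37 tilt [0.0021 0.0009] F [-1.   5.5  5.3] T [ 2.16  0.33 -0.05] 0.0006 3.1
```

Request:
{"method": "apply_moves", "body": {
  "deltas": [
    {"offset": [0,-0.3,0],"rot": [0,0,0],"hand": 1},
    {"offset": [0,-0.6,0],"rot": [0,0,0],"hand": 1},
    {"offset": [0,-0.6,0],"rot": [0,0,0],"hand": 1}
  ]
}}

```text
time_s: 22.3
tool_pos: [0.5849, -0.0608, 0.0361]
tcp_rot: [-2.282, 2.153, 0.0]
contact_force: [-3.6, 19.0, 7.2]
grip_width: 0.0006
gripper_force: 9.6
```

```bash
python3 -c "
from h import *
st()"
```

```text
22.3 [ 0.5849 -0.0608  0.0361] xyaw 273.35 tilt [0.0028 0.0034] F [-3.6 19.   7.2] T [ 6.74  1.42 -0.19] 0.0006 9.6
```

Request:
{"method": "apply_moves", "body": {
  "deltas": [
    {"offset": [0,-0.2,0],"rot": [0,0,0],"hand": 1},
    {"offset": [0,-0.2,0],"rot": [0,0,0],"hand": 1}
  ]
}}

```text
time_s: 22.5
tool_pos: [0.585, -0.0609, 0.0361]
tcp_rot: [-2.281, 2.151, 0.002]
contact_force: [-6.1, 30.1, 10.1]
grip_width: 0.0008
gripper_force: 15.1
```

Request:
{"method": "apply_moves", "body": {
  "deltas": [
    {"offset": [0,1,0],"rot": [0,0,0],"hand": 1},
    {"offset": [0,3,0],"rot": [0,0,0],"hand": 1},
    {"offset": [0,4,4],"rot": [0,0,0],"hand": 1},
    {"offset": [0,4,9],"rot": [0,0,0],"hand": 1},
    {"offset": [0,4,14],"rot": [0,0,0],"hand": 1},
    {"offset": [0,4,18],"rot": [0,0,0],"hand": 1},
    {"offset": [0,4,18],"rot": [0,0,0],"hand": 1},
    {"offset": [0,4,18],"rot": [0,0,0],"hand": 1}
  ]
}}

```text
time_s: 23.3
tool_pos: [0.5842, -0.0256, 0.2164]
tcp_rot: [-2.284, 2.154, -0.002]
contact_force: [-0.9, -0.5, -1.2]
grip_width: 0.0004
gripper_force: 0.0
```

```bash
python3 - <<'E'
from h import *
st(); w=arm.camera('wrist'); np.savez('w7.npz',**w); s=arm.camera('side')
o=np.zeros((420,800,3),np.uint8); o[:,:400]=w['frame'][:,80:480]
b=cv2.resize(s['frame'][160:300,150:400],(400,224),interpolation=cv2.INTER_CUBIC); o[:224,400:]=b; save(o,'x7.png')
E
```

```text
23.3 [ 0.5842 -0.0256  0.2164] xyaw 273.34 tilt [0.0024 0.0006] F [-0.9 -0.5 -1.2] T [-0.01  0.15  0.02] 0.0004 0.0
```

View pics/x7.png

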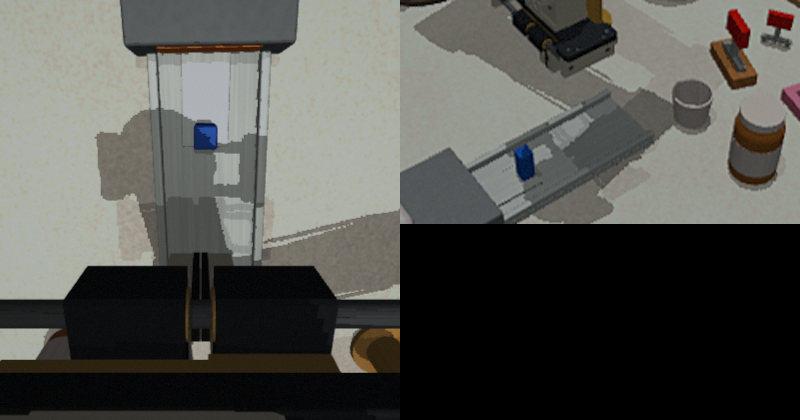

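The left crop shows the post at (205,137), the mouth of the hood at row ~46, and the orange flap hanging in it. The cell's block is inside. In the right crop the key stands in the wooden stand, and the tub and jar are in place. I'll check the distance once, then hand in.

```bash
python3 - <<'E'
from h import *
w=np.load('w7.npz')
p=onplane(w,[[285,138]],.07)[0]; q=onplane(w,[[285,46]],.062)[0]
print(p.round(4),q.round(4),'cell x in analyser ~',.159-(p[1]-q[1])/np.cos(np.radians(4)))
if p[1]-q[1]<.087: print(arm.job_done())
E
```

```text
[ 0.5835 -0.0817  0.07  ] [ 0.5884 -0.16    0.062 ] cell x in analyser ~ 0.08050156088727642
the job is handed in; nothing more can be done
None
```

The job is handed in at about 23 s of the 69 s allowed: the ring is turned to its stop, the key is back in its wooden stand, and the cell is home at about 80.5 mm with the flap shut. The bystanders I could see in the last pictures (tub and jar) were in place; I didn't re-check the sampler and bowl, and the hand-in returned no verdict.

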